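# Seat the vial carrier in the sample changer

### The arm

A 7-joint arm with a two-finger parallel gripper is mounted at the origin on a cart in front of the work surface, level with it; the furniture and walls round the work are solid. World frame = base frame: x ahead of the robot, y to its left, z up, the work surface at z = 0. Lengths are in m, angles in rad, forces in N, time in s.
With the tool pointing down it reaches from about 0.4 to 0.75 m from the base axis. Payload 19.5 kg.
Tool frame: the origin (TCP) lies midway between the tips of the shut fingers; the grasp point (between the pads) lies 19 mm behind it; z points along the fingers, y is the line along which they close (so a half turn about z gives the same grasp; the last joint's range is limited). The gripper opens to 85 mm and grips with 20 to 120 N. Pads are 22 mm wide; open, the fingers measure 114 mm over their backs; the gripper's body (76 mm by 85 mm) begins 54 mm behind the grasp point. The pads swing forward as they close: fully open they stand 13 mm farther back than shut.
Start: joints at [-1.311, 0.707, -0.028, 1.485, 0.022, 0.951, -0.075], TCP at [0.171, 0.549, 0.231] pointing down, gripper open.
Joint ranges: [-2.71, 2.71], [-0.32, 2.16], [-1.57, 1.52], [0, 2.45], [-1.46, 4.6], [0, 2.02], [-2.83, 2.83]. Speed limits (rad/s): [1.89, 1.89, 2.57, 2.57, 3.01, 3.01, 3.01].

### API

Orientations are given as a 3x3 rotation matrix whose columns are the frame's x, y, z axes.
In Python, from bench import * gives the robot as it stands. The module is installed in compiled form; this text tells all that it offers. Calls block until the motion is done:
- reach(position, orientation): joint-space move of the TCP to a pose.
- move_straight(position, ori=None, rate=0.15, force_limit=None): straight line of the TCP; ori=None keeps the orientation; rate is the mean speed in m/s. With force_limit (N) it stops when the force on the tool has changed by that much, and returns True; else False.
- goto_joints(angles): joint-space move.
- command_gripper(opening): finger opening in m; the grip force is fixed at half the most; returns when the fingers have stopped.
- hold(seconds).
- inverse_kinematics(position, orientation): joint angles nearest the present ones, or None.
- get_obs(): the state.
- capture(name): name is "scene" or "top" or "wrist"; returns a dict with "color" (480x640x3 uint8, red, green, blue), "fovy" (degrees; the focal length in pixels is half the picture's height over the tangent of half this angle, whatever the lens; pixels are square), "cx", "cy" (the principal point, pixels), "k1" (the pictures are not rectified: a ray, as slopes to the right and down, at radius r is drawn at 1 + k1 r^2 times it, then the intrinsics apply), "rvec" (rotation vector, rad) and "tvec" (3), from world to camera coordinates, as OpenCV has them. Camera axes: x right, y down, z forward; pixel columns grow to the right and rows downward; lengths in m; the calibration is good to about 2 mm. A picture is of the moment at which its call begins. There is no depth.
A pose or a line that the arm cannot do raises Unreachable and nothing moves.
- close_job(): hands the job in; it is judged then, once.
The state is a dict: "t": time; "joint_pos": joint angles; "dq": joint speeds; "tau": joint torques, N m; "position": TCP position; "orientation": TCP orientation; "ft_force": force on the tool from outside, world axes, zero at the start; "wrist_torque": the same for the moment, N m; "opening": finger opening in m; "grasp_force": force on a finger pad.
Only numpy, scipy, OpenCV 4.12 (cv2) and the standard library are available. Lean on these libraries where they do the work, as an engineer would, in place of code of your own. Each camera call takes 0.05 s, during which the arm holds its last target. There are 200 camera calls.

### The job

Push the blue vial carrier back along its rails with the fingertips until you feel it drop into its locating notches, then push the red peg round so that the keeper lies straight across the carrier's near right corner and holds it down. Push lightly and grip or lift nothing; the vials must stay standing in their wells, and leave the other things on the bench where they are.

Things in the scene. Friction and masses are not known exactly. Their poses are not given: they have to be found in the camera images.
- sampler: the sample changer, a fixed white base 382 x 168 mm on the bench. Origin: on the bench, under the centre of the place where the carrier ends up; x = sliding direction, from the open near end to the tower; z up. Behind the rails: a cross bar 33 mm high at x = +102 mm and a white tower, face at x = +111 mm, top 161 mm, with a short needle arm out to x = +73 mm, 138 mm up
- rail_mouth (a point): middle of the rails' open near end, x = -212 mm in the sampler's frame, level with the two rails' tops, 22 mm above the bench. The rails run along x up to +102 mm, between side guides with inner faces at y = -54 and +54 mm and tops 33 mm above the bench
- seat (a point): point at the sampler's origin in x and y, 15 mm above the bench, on the floor of the four notches (7 mm deep, 21 mm long) in the rails; axes as the sampler's. The carrier is seated when its origin is at this point
- carrier: loose blue board on the rails, 150 mm along x, 104 mm wide, about 0.45 kg. Origin: under its centre, level with the undersides of its four 8 mm feet; x = sliding direction. Board 8 to 16 mm above the origin; on it a white block of four wells, x -14 to +70 mm, vial tops 81 mm above the origin. Starts 55 to 100 mm short of the seat, origin 22 mm above the bench; 2 mm play to each side guide
- carrier_lip (a point): middle of the near face of the carrier's upright push lip (48 mm wide, 4 mm thick, 16 to 26 mm above the carrier's origin) at x = -75, z = +21 mm in the carrier's frame; the board's edge is flush below. Sliding takes 2 to 8 N, a brisk first touch more. At the seat the feet meet the notches (2.5 mm play along x), it drops 7 mm and the notches' steep walls stop it; pushed fast it may jump them
- keeper (a joint): level steel swivel arm on a post at the right guide. 0: points to the sampler's -x, beside the carrier's path; grows clockwise from above; 1.57: straight across the board. Range -0.9 to 1.75, starts -0.7 to -0.1 (outward); stays where left; about 1.5 N at the peg turns it. Arm 14 mm wide, underside 34 mm above the bench: 3 mm over the seated board; it strikes one not dropped
- keeper_arm: the keeper's arm with its peg; origin on its turning axis, x = -55, y = -66 mm in the sampler's frame, 34 mm above the bench; its -x axis points along the arm towards the peg
- keeper_peg (a point): middle of the upright red peg near the end of the keeper's arm, 12 mm diameter, 34 mm from the axis; it stands from 39 to 63 mm above the bench, this point at 51 mm
- vial_1: clear capped vial, 33 mm diameter, 58 mm tall, standing loose 15 mm deep in the near right well of the carrier; origin at the centre of its underside
- vial_2: as vial_1, 62 mm tall, blue cap, near left well
- vial_3: as vial_1, 58 mm tall, far right well; the far left well is empty
- bottle_small: small white capped sample bottle, 39 mm diameter, 75 mm tall, standing right of the sampler; origin at the centre of its underside
- bottle_a: white capped sample bottle, 54 mm diameter, 98 mm tall, right of the sampler
- beaker: clear beaker, 73 mm diameter, 92 mm tall, on the black bench at the left; origin at the centre of its underside
Not all that is in view belongs to the job. What is shaped like the vial_2 but brown or green is not meant.

How it is judged:
By the outcome, as a careful person would: the job done as asked, in the order asked, and still so for the second after the job is handed in, with the robot touching nothing.
It also fails if it takes over 58 s, if anything falls off the work surface, if the arm or the gripper's body presses on something with over 40 N, if the wrist force passes 120 N, or if a joint passes its speed limit or range.

## Working session

There is one attempt and no reset: what is moved stays moved. The work goes in short steps, each a Python script; the robot and the scene stay as the last script left them, time stands still between calls to the robot, and variables do not carry over. Pictures are saved under pics/ and viewed, at most 10 in all, crops included, and the job is handed in when it is done.

```bash
mkdir -p pics; cat > h.py <<'E'
from bench import *
import numpy as np, cv2
def snap(cam,name):
    c=capture(cam); cv2.imwrite(f'pics/{name}.png',c['color'][:,:,::-1]); np.save(f'pics/{name}.npy',c,allow_pickle=True); return c
def load(name): return np.load(f'pics/{name}.npy',allow_pickle=True).item()
def KD(c):
    f=240/np.tan(np.radians(c['fovy'])/2)
    return np.array([[f,0,c['cx']],[0,f,c['cy']],[0,0,1.]]),np.array([c['k1'],0,0,0.])
def px2w(c,uv,z):
    K,D=KD(c); n=cv2.undistortPoints(np.array(uv,float).reshape(-1,1,2),K,D).reshape(-1,2)
    R=cv2.Rodrigues(np.array(c['rvec'],float))[0]; t=np.array(c['tvec'],float).ravel(); o=-R.T@t
    d=np.c_[n,np.ones(len(n))]@R; z=np.broadcast_to(z,len(n))
    return o+d*((z-o[2])/d[:,2])[:,None]
def w2px(c,P):
    K,D=KD(c); return cv2.projectPoints(np.array(P,float).reshape(-1,1,3),np.array(c['rvec'],float),np.array(c['tvec'],float),K,D)[0].reshape(-1,2)
E
python3 - <<'E'
from h import *
for n in('scene','top'):
    c=snap(n,n); R=cv2.Rodrigues(np.array(c['rvec'],float))[0]; print(n,c['fovy'],c['k1'],-R.T@np.ravel(c['tvec']),R[2])
o=get_obs();print(o['t'],o['position'],o['orientation'],o['ft_force'])
E
```

```text
scene 47.42409907219245 -0.028286173065273305 [ 0.00304882 -0.87331613  0.68122336] [ 0.42748744  0.73252183 -0.52977944]
top 50.778810720798674 -0.13058926986728975 [ 0.39370871 -0.01605233  1.22691603] [ 0.12122774  0.00115312 -0.99262405]
0.1 [0.1708364  0.54881163 0.23089362] [[-9.54793664e-01  2.97269210e-01 -2.74876018e-04]
 [ 2.97269337e-01  9.54793259e-01 -8.80100460e-04]
 [ 8.23000488e-07 -9.22026555e-04 -9.99999575e-01]] [-0.43752044  0.00709631  0.27053131]
```

View pics/scene.png

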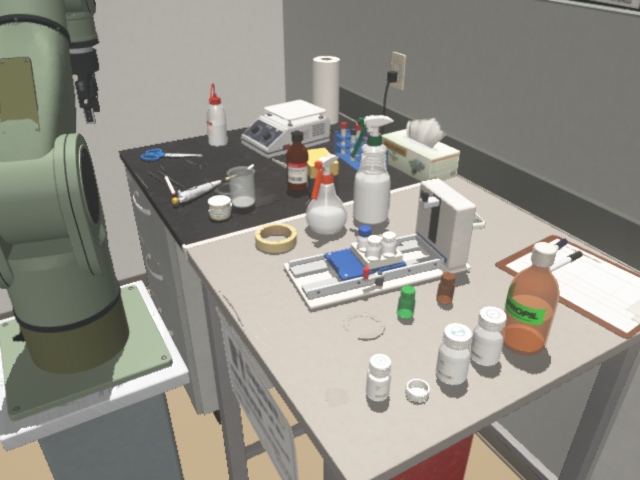

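View pics/top.png

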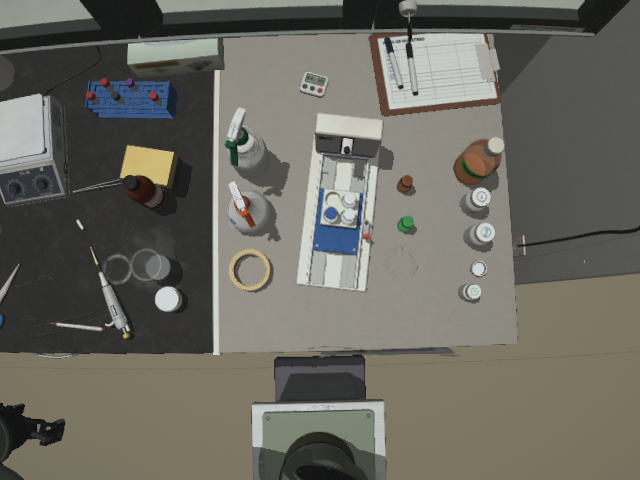

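The top view shows the sampler running from about (332,288) at the open end to (348,130) at the tower. The carrier is at about (340,220) and the keeper peg at about (367,232). I'll enlarge both views.

```bash
python3 - <<'E'
import cv2,numpy as np
a=cv2.imread('pics/top.png')[200:300,290:390]; b=cv2.imread('pics/scene.png')[220:310,280:480]
cv2.imwrite('pics/topc.png',cv2.resize(a,None,fx=6,fy=6,interpolation=cv2.INTER_CUBIC)[:600])
cv2.imwrite('pics/scc.png',cv2.resize(b,None,fx=4,fy=4,interpolation=cv2.INTER_CUBIC))
E
```

```text
(no output)
```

View pics/topc.png

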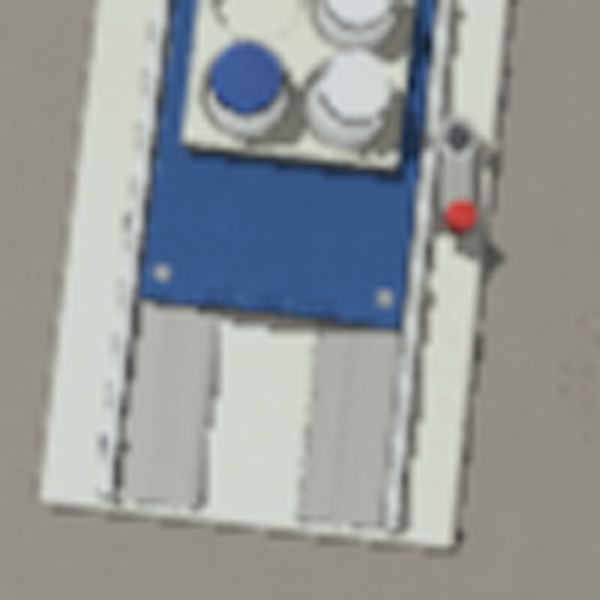

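View pics/scc.png

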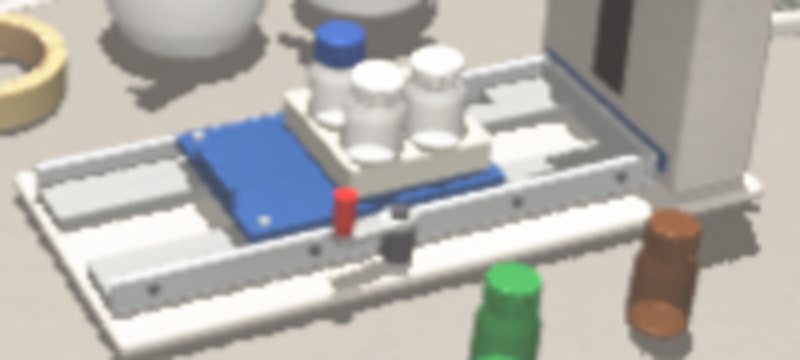

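```bash
cat > meas.py <<'E'
from h import *
c=load('top')
f=lambda p:(np.array(p,float)+.5)/6-.5+[290,200]
def W(p,z): return px2w(c,[f(p)],z)[0]
A,B=W((140,297),.038),W((402,328),.038)
print('carrier corners',A,B,np.linalg.norm(A-B)); d=B-A; print('heading from edge',np.arctan2(d[0],-d[1]))
L,R=W((132,500),.022),W((390,524),.022); print('rail ends',L,R,(L+R)/2,np.linalg.norm(L-R),np.arctan2((R-L)[0],-(R-L)[1]))
for n,a,b in(('Lguide',(168,0),(120,500)),('Rguide',(440,0),(390,524)),):
    P,Q=W(a,.033),W(b,.033); v=P-Q; print(n,Q,np.arctan2(v[1],v[0]))
for n,a,b in(('baseL',(98,0),(42,500)),('baseR',(510,0),(458,547))):
    P,Q=W(a,.008),W(b,.008); v=P-Q; print(n,P,Q,np.arctan2(v[1],v[0]))
print('peg',W((461,214),.063),'post',W((458,135),.042))
# tower top corners in full picture
print(px2w(c,[(317,114),(382,122)],.161))
s=load('scene'); g=lambda p:(np.array(p,float)+.5)/4-.5+[280,220]
print('scene: peg',px2w(s,[g((346,190))],.063),'mouth guide ends',px2w(s,[g((40,165)),g((115,287))],.033),'board corners',px2w(s,[g((180,140)),g((248,238))],.038))
E
python3 meas.py
```

```text
carrier corners [0.5153601 0.0029222 0.038    ] [ 0.50052039 -0.09986203  0.038     ] 0.10384996842970085
heading from edge -0.1433864942750633
rail ends [0.43622276 0.00820272 0.022     ] [ 0.42415479 -0.0937364   0.022     ] [ 0.43018877 -0.04276684  0.022     ] 0.10265096635614472 -0.11783571132043623
Lguide [0.43594862 0.01269316 0.033     ] -0.11800174645570834
Rguide [ 0.42387683 -0.09302721  0.033     ] -0.12813408054385167
baseL [0.6408942  0.01781472 0.008     ] [0.43757927 0.04457783 0.008     ] -0.1308812788917976
baseR [ 0.63676692 -0.15077406  0.008     ] [ 0.41459132 -0.12161335  0.008     ] -0.13050471860138135
peg [ 0.54196605 -0.12242096  0.063     ] post [ 0.57614912 -0.12428774  0.042     ]
[[ 0.80206759 -0.01474086  0.161     ]
 [ 0.78029956 -0.15757389  0.161     ]]
scene: peg [[ 0.54080511 -0.12187174  0.063     ]] mouth guide ends [[ 0.436935    0.01713216  0.033     ]
 [ 0.418814   -0.10008364  0.033     ]] board corners [[ 0.51123236 -0.005604    0.038     ]
 [ 0.49463629 -0.10306859  0.038     ]]
```

The estimates agree with the given sizes: heading -0.131 rad, base width 168 mm, board 104 mm, peg radius 34 mm. The carrier is about 59 mm short of the seat. Next I'll move in and touch the lip.

```bash
cat >> h.py <<'E'
TH=-0.131; e=np.array([np.cos(TH),np.sin(TH),0]); n=np.array([-np.sin(TH),np.cos(TH),0])
O=.644*e+.017*n            # sampler origin
def S(x,y,z): return O+x*e+y*n+np.array([0,0,z])
def loc(p): d=np.array(p)-O; return np.array([d@e,d@n,d[2]])
def ori(a):                # tool down, tool x at world yaw a
    x=np.array([np.cos(a),np.sin(a),0]); z=np.array([0,0,-1.]); return np.c_[x,np.cross(z,x),z]
def st(m=''):
    o=get_obs(); print(m,round(o['t'],2),'loc',loc(o['position']).round(4),'F',np.round([o['ft_force']@e,o['ft_force']@n,o['ft_force'][2]],1),'q7',round(o['joint_pos'][6],2))
E
python3 - <<'E'
from h import *
R=ori(TH+np.pi)
for p in ([.14,.42,.25],[.42,.02,.25],S(-.17,0,.1),S(-.09,0,.035)): print(inverse_kinematics(p,R))
command_gripper(0)
reach([.14,.42,.25],get_obs()['orientation']); st()
reach([.43,-.0,.25],R); st()
reach(S(-.175,0,.08),R); st()
move_straight(S(-.175,0,.033),rate=.08); st('down')
print(move_straight(S(-.13,0,.033),rate=.02,force_limit=4)); st('touch')
snap('scene','s2')
E
```

```text
[-1.26907824  0.49008581 -0.08411024  1.90628736  0.05820039  0.7475336
  0.05376492]
[-0.01390454  0.46153582 -0.17240025  1.97286608  0.11658683  0.71649089
  1.18313547]
[ 0.1661299   0.79422684 -0.24669691  1.98323412  0.44549793  0.41616006
  1.01944885]
[ 0.19511985  0.98222229 -0.29543566  1.72627739  0.51765357  0.51137551
  1.00660836]
 1.47 loc [-0.56    0.418   0.2504] F [0.2 0.5 0.1] q7 -0.08
 3.32 loc [-0.2177  0.04    0.2499] F [-0.1 -0.7  0.5] q7 1.32
 4.07 loc [-0.1748  0.0007  0.0809] F [ 0.6 -0.5  0.4] q7 1.38
down 4.81 loc [-1.748e-01  1.000e-04  3.340e-02] F [-1.1 -0.   0.2] q7 1.37
True
touch 6.23 loc [-1.453e-01 -1.000e-04  3.270e-02] F [-0.7 -0.8  0.7] q7 1.38
```

Contact came at face x = -134 mm, which matches the images. Now the push.

```bash
python3 - <<'E'
from h import *
for x,r in ((-.12,.02),(-.095,.02),(-.089,.01),(-.087,.008),(-.0855,.008),(-.084,.008)):
    h=move_straight(S(x,0,.033),rate=r,force_limit=10); st((x,h))
    if h and x>-.1: break
c=snap('top','t3')
E
```

```text
(-0.12, False) 7.72 loc [-0.12   0.     0.033] F [-2.3  0.4 -1.9] q7 1.39
(-0.095, False) 9.12 loc [-0.0949 -0.      0.033 ] F [-2.1  0.1 -0.8] q7 1.4
(-0.089, False) 9.87 loc [-0.0891  0.      0.033 ] F [-4.5 -1.2  1.7] q7 1.4
(-0.087, False) 10.27 loc [-0.0871  0.      0.033 ] F [-4.6  0.2  3.1] q7 1.4
(-0.0855, False) 10.61 loc [-0.0859 -0.      0.033 ] F [-7.5  0.2  3.9] q7 1.4
(-0.084, True) 10.83 loc [-0.0861 -0.      0.0326] F [ 0.   0.1 -0.1] q7 1.4
```

The force rose to about 8-10 N and then fell to zero at the expected spot, so it has probably dropped in. I'll back off and look.

```bash
python3 - <<'E'
from h import *
move_straight(S(-.12,0,.04),rate=.08); move_straight(S(-.14,0,.12),rate=.15); st()
s=snap('scene','s4'); t=snap('top','t4')
cr=lambda c,a,b,x,y,k:cv2.resize(c['color'][a:b,x:y,::-1],None,fx=k,fy=k,interpolation=cv2.INTER_CUBIC)
cv2.imwrite('pics/s4c.png',cr(s,220,310,280,480,4))
cv2.imwrite('pics/t4c.png',cr(t,180,280,290,390,6))
for z,x in((.015+.016,0),(.022+.016,0),(.038,-.006)): print(z,x,((w2px(s,[S(x-.075,.052,z),S(x-.075,-.052,z)])-[280,220]+.5)*4-.5).round(1).tolist(),((w2px(t,[S(x-.075,.052,z),S(x-.075,-.052,z)])-[290,180]+.5)*6-.5).round(1).tolist())
E
```

```text
12.16 loc [-0.1399 -0.      0.1194] F [ 0.7  0.6 -0.1] q7 1.4
0.031 0 [[275.8, 121.1], [359.4, 219.0]] [[159.2, 274.0], [418.9, 301.4]]
0.038 0 [[276.1, 110.5], [360.0, 207.9]] [[159.0, 271.4], [420.2, 298.9]]
0.038 -0.006 [[266.4, 112.7], [349.7, 210.4]] [[157.4, 286.3], [418.7, 313.8]]
```

View pics/s4c.png

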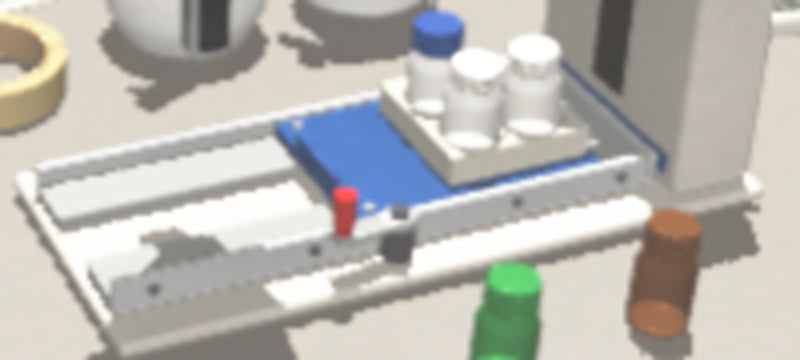

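The board's left corner is at (278,122), which matches the seated projection (276,121) rather than the raised one (276,110). The vials are standing. Now the keeper.

```bash
cat >> h.py <<'E'
def kp(th,off,flip,z=.047,r=.036):
    rh=np.array([-np.cos(th),np.sin(th)]); t=np.array([np.sin(th),np.cos(th)])
    p=np.array([-.055,-.066])+r*rh-off*t
    return S(p[0],p[1],z),ori(TH+np.pi/2-th+(np.pi if flip else 0))
E
python3 - <<'E'
from h import *
best=None
for f in(0,1):
    q=[inverse_kinematics(*kp(t,o,f)) for t,o in((-.1,.032),(.5,.017),(1.0,.017),(1.57,.017))]
    print(f,[None if a is None else np.round(a,2).tolist() for a in q])
E
```

```text
0 [[0.09, 0.98, 0.26, 1.7, -0.45, 0.52, 0.61], [-0.05, 1.0, 0.42, 1.75, -0.71, 0.55, 0.18], [-0.16, 1.04, 0.58, 1.73, -0.89, 0.66, -0.19], [-0.25, 1.12, 0.77, 1.67, -1.03, 0.81, -0.69]]
1 [[0.49, 1.0, -0.52, 1.69, 0.75, 0.66, 2.66], [0.32, 0.96, -0.32, 1.73, 0.54, 0.53, 2.17], [0.22, 0.95, -0.19, 1.72, 0.33, 0.5, 1.83], [0.13, 0.97, -0.06, 1.66, 0.1, 0.52, 1.45]]
```

```bash
python3 - <<'E'
from h import *
p,R=kp(-.1,.034,0,z=.12); reach(p,R); st('above')
p,R=kp(-.1,.034,0); move_straight(p,R,rate=.06); st('down')
h=move_straight(kp(-.1,.0175,0)[0],rate=.02,force_limit=5); st(('touch',h))
for th in np.arange(.05,1.3,.15):
    p,R=kp(th,.0175,0); h=move_straight(p,R,rate=.03,force_limit=8); st((round(th,2),h))
    if h: break
snap('top','t5')
E
```

```text
above 13.08 loc [-0.0878 -0.1028  0.1195] F [-0.  -0.8  0.1] q7 0.59
down 14.45 loc [-0.0873 -0.1034  0.0473] F [ 0.2 -0.8  0.8] q7 0.62
('touch', False) 15.43 loc [-0.0891 -0.0872  0.047 ] F [-0.2  0.3 -0.7] q7 0.61
(np.float64(0.05), False) 15.78 loc [-0.0918 -0.0817  0.047 ] F [-0.  -1.   0.9] q7 0.51
(np.float64(0.2), False) 16.12 loc [-0.0937 -0.0761  0.047 ] F [0.  0.1 0.4] q7 0.4
(np.float64(0.35), False) 16.48 loc [-0.0948 -0.0702  0.047 ] F [ 0.3  0.  -0.1] q7 0.3
(np.float64(0.5), False) 16.82 loc [-0.095  -0.0643  0.047 ] F [ 0.9 -0.5  0.6] q7 0.19
(np.float64(0.65), False) 17.18 loc [-0.0943 -0.0584  0.047 ] F [-0.   1.  -0.4] q7 0.07
(np.float64(0.8), False) 17.52 loc [-0.0927 -0.0526  0.047 ] F [-0.2 -0.9 -0. ] q7 -0.04
(np.float64(0.95), False) 17.88 loc [-0.0903 -0.0471  0.047 ] F [0.3 0.4 0. ] q7 -0.17
(np.float64(1.1), False) 18.23 loc [-0.087  -0.0421  0.047 ] F [-0.5  0.  -0.2] q7 -0.29
(np.float64(1.25), False) 18.57 loc [-0.0831 -0.0376  0.047 ] F [-0.5 -0.3 -0.2] q7 -0.43
```

```bash
cat >> h.py <<'E'
def peg(cam):
    c=capture(cam); a=c['color'].astype(int); m=((a[...,0]>140)&(a[...,1]<90)&(a[...,2]<90)).astype(np.uint8)
    pr=w2px(c,[S(-.07,-.05,.055)])[0]
    k,l,s,cen=cv2.connectedComponentsWithStats(m)
    out=[(np.hypot(*(cen[i]-pr)),s[i][4],i) for i in range(1,k) if np.hypot(*(cen[i]-pr))<40]
    if not out: return None
    i=max(out,key=lambda t:t[1])[2]; p=loc(px2w(c,[cen[i]],.063 if cam=='top' else .051)[0])
    return cam,s[i][4],p.round(4),'theta',np.arctan2(p[1]+.066,-(p[0]+.055)).round(3),np.hypot(p[1]+.066,p[0]+.055).round(4)
E
python3 - <<'E'
from h import *
print(peg('top'),peg('scene'))
s=snap('scene','s6'); cv2.imwrite('pics/s6c.png',cv2.resize(s['color'][200:310,280:480,::-1],None,fx=4,fy=4,interpolation=cv2.INTER_CUBIC))
E
```

```text
None ('scene', np.int32(6), array([-0.0735, -0.0462,  0.051 ]), 'theta', np.float64(0.819), np.float64(0.0271))
```

View pics/s6c.png

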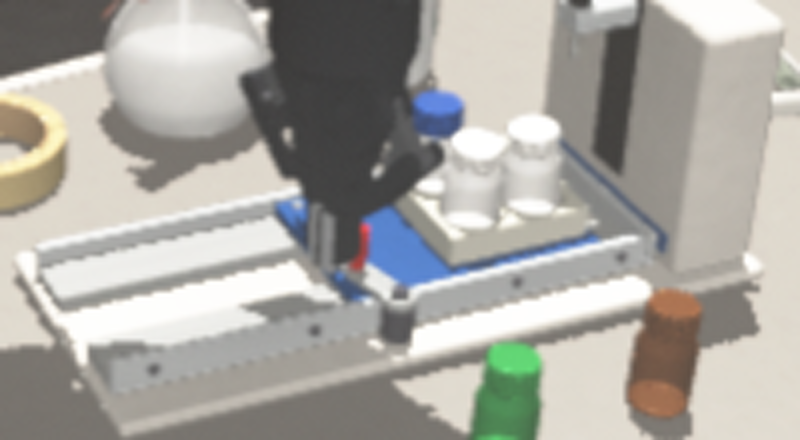

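The keeper is following: the peg at (362,245) is against the fingers, and the arm is swinging over the board. I'll continue to 1.52, back off and measure.

```bash
python3 - <<'E'
from h import *
for th in (1.4,1.52):
    p,R=kp(th,.0175,0); h=move_straight(p,R,rate=.03,force_limit=8); st((th,h))
    if h: break
p,R=kp(1.52,.03,0); move_straight(p,R,rate=.06); p,R=kp(1.52,.085,0,z=.13); move_straight(p,R,rate=.15); st()
print(peg('top'),peg('scene'))
s=snap('scene','s7');t=snap('top','t7')
a=cv2.resize(s['color'][220:310,340:440,::-1],(400,360),interpolation=cv2.INTER_CUBIC); b=cv2.resize(t['color'][180:270,300:400,::-1],(400,360),interpolation=cv2.INTER_CUBIC)
cv2.imwrite('pics/s7c.png',np.hstack([a,b]))
E
```

```text
(1.4, False) 19.12 loc [-0.0785 -0.0336  0.0469] F [ 0.3 -0.3  0.8] q7 -0.56
(1.52, False) 19.43 loc [-0.0744 -0.0311  0.047 ] F [ 0.6 -1.3 -0.5] q7 -0.67
 20.61 loc [-0.1415 -0.0342  0.1295] F [ 0.3  0.2 -0.3] q7 -0.64
None ('scene', np.int32(36), array([-0.0595, -0.0333,  0.051 ]), 'theta', np.float64(1.434), np.float64(0.033))
```

View pics/s7c.png

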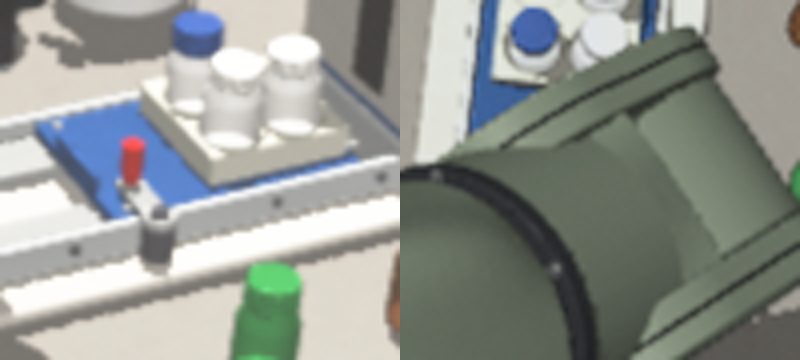

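```bash
python3 - <<'E'
from h import *
reach(S(-.2,.06,.25),get_obs()['orientation']); reach([.33,.27,.27],get_obs()['orientation']); st()
print(peg('top'),peg('scene'))
t=snap('top','t8'); cv2.imwrite('pics/t8c.png',cv2.resize(t['color'][170:270,300:400,::-1],(600,600),interpolation=cv2.INTER_CUBIC))
for P in ([-.055,-.066,.045],[-.055,-.032,.063],[-.055,-.032,.039],[-.075,-.052,.031],[-.075,.052,.031]): print(P,((w2px(t,[S(*P)])[0]-[300,170]+.5)*6-.5).round(1))
E
```

```text
22.61 loc [-0.3511  0.2929  0.2698] F [ 0.4 -0.7  0.3] q7 -1.51
('top', np.int32(17), array([-0.0566, -0.0296,  0.063 ]), 'theta', np.float64(1.527), np.float64(0.0365)) ('scene', np.int32(36), array([-0.0595, -0.0333,  0.051 ]), 'theta', np.float64(1.434), np.float64(0.033))
[-0.055, -0.066, 0.045] [401.6 310.2]
[-0.055, -0.032, 0.063] [318.7 293.8]
[-0.055, -0.032, 0.039] [315.1 303.6]
[-0.075, -0.052, 0.031] [358.9 361.4]
[-0.075, 0.052, 0.031] [ 99.2 334. ]
```

View pics/t8c.png

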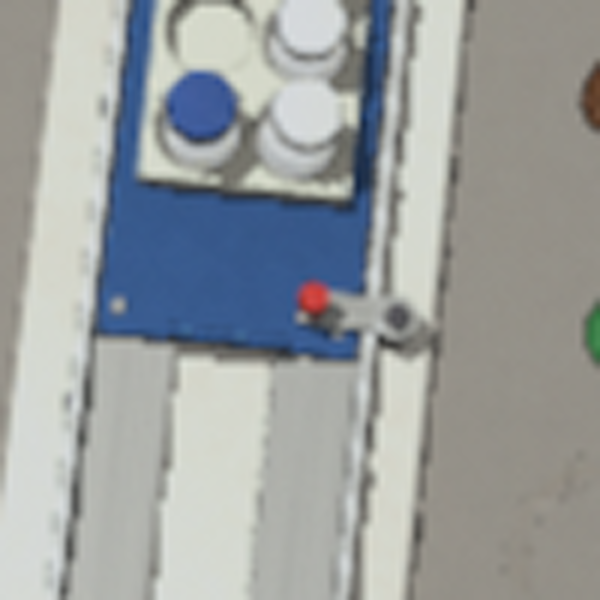

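The peg is at (313,297) and the post at (399,318), so the keeper lies across the corner at roughly 1.53-1.6. The peg's displacement between the before and after images gives the angle free of calibration bias, so I'll use that.

```bash
python3 - <<'E'
from h import *
def cen(name,z):
    c=load(name); a=c['color'].astype(float)
    g=w2px(c,[S(-.09,-.067,.055)])[0] if name in('top','scene','s4','t4') else w2px(c,[S(-.056,-.031,.055)])[0]
    u,v=np.round(g).astype(int); A=a[v-12:v+13,u-9:u+10]
    w=np.clip(A[...,0]-A[...,1:].max(2)-40,0,None); yy,xx=np.mgrid[v-12:v+13,u-9:u+10]
    return loc(px2w(c,[((w*xx).sum()/w.sum(),(w*yy).sum()/w.sum())],z)[0])[:2]
for a,b,z in(('top','t8',.061),('scene','s7',.051),('s4','s7',.051)):
    p,q=cen(a,z),cen(b,z); d=q-p; m=np.arctan2(d[0],d[1]); h=np.arcsin(np.linalg.norm(d)/.068)
    print(a,p.round(4),q.round(4),'th0',round(m-h,3),'th1',round(m+h,3))
E
```

```text
top [-0.0908 -0.0677] [-0.0565 -0.0302] th0 -0.101 th1 1.585
scene [-0.0901 -0.0639] [-0.0563 -0.0279] th0 -0.057 th1 1.567
s4 [-0.0909 -0.0645] [-0.0563 -0.0279] th0 -0.076 th1 1.59
```

Both cameras give about 1.58, so the keeper is straight across. The vials are standing and the arm is clear.

```bash
python3 -c "
from h import *
st(); print(close_job())"
```

```text
22.76 loc [-0.3512  0.293   0.27  ] F [-0.4 -0.8 -0.2] q7 -1.51
the job is handed in; nothing more can be done
None
```

The job is handed in at 22.8 s: in the last pictures the carrier sits in its notches, the keeper lies straight across its near right corner (about 1.58 rad measured), and the three vials are still standing.

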